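# Draw the bottom packing board from under a rock on the saw carriage

## Robot

A 6-joint arm with a two-finger parallel gripper is mounted at the origin on the work surface. World frame = base frame: x ahead of the robot, y to its left, z up, the work surface at z = 0. Lengths are in m, angles in degrees, forces in N, time in s.
With the tool pointing down it reaches from about 0.25 to 0.725 m from the base axis. Payload 9.7 kg.
Tool frame: the origin (TCP) lies on the centre line of the jaws, within the pads' length; the fingertips stand bot.nose_length ahead of it and the grasp point (between the pads) lies 11 mm behind it (bot.nose_length is the distance from the TCP to the fingertips, in m); z points along the fingers, y is the line along which they close (so a half turn about z gives the same grasp; the last joint's range is limited). The gripper opens to 85 mm and grips with 20 to 120 N. Pads are 22 mm wide; open, the fingers measure 114 mm over their backs; the gripper's body (76 mm by 85 mm) begins 54 mm behind the grasp point. The pads swing forward as they close: fully open they stand 13 mm farther back than shut.
Start: joints at [-72.594, 4.979, 10.078, 95.1, 0, 90], TCP at [0.165, -0.525, 0.239] pointing down, gripper open.
Joint ranges: [-179.16, 179.16], [-48.56, 103.87], [-65.8, 70.77], [-126.05, 130.52], [-82.76, 87.17], [-180, 180]. Speed limits (degrees/s): [127.2, 127.2, 147.25, 180, 180, 180].

## Interface

Orientations are given as [roll, pitch, yaw] about the fixed x, y, z axes, in that order (R = Rz(yaw) Ry(pitch) Rx(roll)).
In Python, from workcell import bot gives the robot as it stands. The module is installed in compiled form; this text tells all that it offers.
- The arm moves only by the shell command python3 -m inch 'ROWS' [OPENING] [FORCE]. ROWS is JSON, a list of rows, each a list of 4 numbers: the shift along the world's x, y, z in cm, then the turn about the world's z in degrees. A call has exactly 8 rows; each row is the pose to reach, as a shift and turn from the pose commanded when the call began; what a row does not reach only later rows make up. A row lasts 1/8 s, in which the tool goes at most 62.5 mm and 10.7 degrees, less where a joint would pass 70% of its speed; a pose out of reach is approached as far as the arm can. A call with a gripper value outside its range is refused whole. OPENING is the finger opening in cm, from 0 to 8.54, set as the call begins (- or left out, the last holds). The fingers move at their own pace and stop on an object; FORCE is the grip in N (left out, the last holds). Time passes only in rows, so rows that repeat a pose let the fingers close, or fill a call up. It gives the time, the measured TCP pose, the force, the opening and the grip force at its end, in the units of the state.
- bot.get_obs(): the state, without advancing time (a new reading comes with each control period).
- bot.camera(name): name is "scene" or "top"; returns a dict with "img" (420x560x3 uint8, red, green, blue), "fovy" (degrees; the focal length in pixels is half the picture's height over the tangent of half this angle, whatever the lens; pixels are square), "cx", "cy" (the principal point, pixels), "R" (3x3) and "t" (3): a world point X has camera coordinates R X + t. Camera axes: x right, y down, z forward; pixel columns grow to the right and rows downward; lengths in m; the calibration is good to about 2 mm. A picture is of the moment at which its call begins. There is no depth.
- bot.job_done(): hands the job in; it is judged then, once.
Trained networks look in a picture, given as the dict that the camera call returned (one of the last four; its "shot" number tells which), for a name from the list of things; names that differ only in an ending like _2 or _b are one class to them, and where a whole thing is asked for, a point or a joint stands for the part that bears it (a point fixed in the world has none). Each returns a list of dicts, best first, with "score" (0 to 1); they miss things now and then, are a little off and sometimes report something else, mostly with a low value. They report only what shows in the picture. A call takes as long as a camera call.
- bot.find_in(thing, picture): "point" ([column, row] in pixels, amid what is visible of it).
- bot.landmark_of(thing, picture): "point" ([column, row] in pixels: a listed point, or the origin of a listed thing).
The state is a dict: "time": time; "q": joint angles; "qd": joint speeds; "joint_efforts": joint torques, N m; "ee_pos": TCP position; "tcp_rot": TCP orientation; "wrist_force": force on the tool from outside, world axes, zero at the start; "torque": the same for the moment, N m; "opening": finger opening in m; "grasp_force": force on a finger pad.
Only numpy, scipy, OpenCV 4.12 (cv2) and the standard library are available. Lean on these libraries where they do the work, as an engineer would, in place of code of your own. Each camera call takes 0.05 s, during which the arm holds its last target. There are 200 camera calls.

## Task

The rock set up on the saw carriage stands one packing board too high for its cut: draw the long bottom board out from under it, easing it between the two stop pins without forcing it against them, so that the wide board and the rock settle upright onto the carriage where they are, without toppling and without the robot ever touching them. Lay the drawn board down flat clear of the stack and let go of it, then take it again by its middle and lay it (do not drop it) squarely on top of the boards in the packing rack, between the four uprights. Leave the clamp bar, the spanner and the offcut alone.

Things in the scene. Friction and masses are not known exactly. Their poses are not given: they have to be found in the camera images.
- carriage: the saw's carriage, fixed: blue steel plate 350 mm long (its x) by 220 mm wide on two runners, flat top 40 mm above the bench. Origin: centre of its underside, on the bench. The stack stands on its +x half; the -x half (towards the robot) is free for 180 mm in front of the stop pins. The bottom board is drawn out along the carriage's -x
- stop_pins: two steel stop pins fixed upright on the plate, 18 mm thick, 45 mm tall, at y = +37.5 and -37.5 mm (57 mm clear between them). Origin: midway between their feet, on the plate's top at x = +15 mm of the carriage. The wide board butts against their far (+x) side and is held back by them as the bottom board is drawn; a bottom board drawn askew rubs and binds on a pin, felt as a side force on the tool
- studs (a point): point on the plate's top, x = +75 mm on the carriage, midway between the two threaded clamp studs beside the rock (16 mm thick, 150 mm tall, at y = +85 and -85 mm)
- bottom_board: the board to draw, loose: plain wood 160 mm long (its x), 50 mm wide (its y; the sides to grip), 14 mm thick, 0.08 kg, flat on the plate under the wide board, roughly along the carriage's x; its -x end projects 43 to 55 mm in front of the pins. Origin: centre of its underside. Drawing it takes about 9 to 20 N. Come to its end with the gripper tilted some 30 degrees, leaning away from the stack
- wide_board: loose plain wooden board, 95 mm along its x, 120 mm wide (its y), 16 mm thick, 0.13 kg, lying across the bottom board just behind the stop pins. Origin: centre of its underside (54 mm above the bench at first, 40 mm when it has settled on the plate)
- rock: rough pale rock, 135 mm long, 76 mm wide, 93 mm tall, 0.8 to 1.2 kg, standing loose with its sawn flat underside on the wide board. Origin: in the underside. Its nose hangs over the bottom board's projecting end. While the board is drawn the stack tips back about 12 degrees as the tail passes under the rock's middle, then settles 14 mm down
- rock_nose (a point): front tip of the rock's overhanging nose, 90 mm towards -x of the rock's origin and 60 mm above its underside (the nose spans 48 to 78 mm above it), about 20 mm in front of the stop pins' near side and over the bottom board's projecting end
- rack: packing rack, fixed: plywood base 200 mm (its x) by 110 mm, four uprights 12 mm thick at x = +-62, y = +-36 mm (60 mm clear across y), tops 80 mm above the bench. Two boards like the bottom board lie in it along x, top 43 mm above the bench; the drawn board goes on them, its middle 110 mm free at the sides for fingers. Origin: centre of the underside, on the bench
- clamp_bar: bystander: loose steel bar with two holes, 210 x 36 x 12 mm. Origin: centre of its underside
- spanner: bystander: loose open-ended spanner, 190 mm long along its x, lying flat. Origin: underside of its middle
- offcut: bystander: loose sawn slab of rock about 110 x 95 x 24 mm, lying flat. Origin: in its underside

How it is judged (in metres and radians):
On the way, in this order (a step that is already met when the one before it is completed fails the run):
1. the bottom board is drawn out clear of the stack, lies level and still, and is let go of, with the wide board flat on the carriage and the rock upright on it (horizontal distance between bottom_board and wide_board above 0.13 m and angle between each of bottom_board, rock's own z axis and vertical below 0.1 rad and linear speed of bottom_board below 0.02 m/s and contact force between the fingers and bottom_board below 0.2 N and angle between wide_board's own z axis and vertical below 0.06 rad and height (world z) of wide_board below 0.044 m), for 0.2 s.
2. the board is taken up again by its middle (grasp within 45 mm of its centre) and lifted (x of the grasp point in the frame of bottom_board between -0.045 and 0.045 m and distance between the grasp point and bottom_board below 0.06 m and contact force between the fingers and bottom_board above 1 N and contact force between bottom_board and carriage below 0.1 N and height (world z) of bottom_board above 0.055 m), for 0.2 s.
At the end, for the whole second after the job is handed in: The drawn board rests level on the boards in the rack, between the uprights, within 20 mm endways and 12 mm sideways of its centre; the wide board lies flat on the carriage with the rock upright on it, the rock within 25 mm of its start (14 mm of that down) and 0.2 rad of the carriage's direction (x of bottom_board in the frame of rack between -0.02 and 0.02 m and y of bottom_board in the frame of rack between -0.012 and 0.012 m and z of bottom_board in the frame of rack between 0.039 and 0.047 m and angle between the x axis of bottom_board and the x axis of rack, either way round below 0.15 rad and angle between each of bottom_board, wide_board's own z axis and vertical below 0.06 rad and linear speed of each of bottom_board, rock below 0.02 m/s and height (world z) of wide_board between 0.036 and 0.044 m and angle between rock's own z axis and vertical below 0.1 rad and distance of rock from where it was at the start of the episode below 0.025 m and z of rock in the frame of wide_board between 0.012 and 0.02 m and angle between the x axis of rock and the x axis of carriage, either way round below 0.2 rad); the robot touches nothing.
It fails at once if the rock is tipped by more than 0.4 rad (angle between rock's own z axis and vertical above 0.4 rad).
It fails at once if the bottom board is forced against the stop pins with more than 25 N (contact force between bottom_board and stop_pins above 25 N).
It fails at once if the robot touches the rock or the wide board (contact force between any of the fingers, the arm and rock above 0.5 N or contact force between any of the fingers, the arm and wide_board above 0.5 N).
It fails at once if the drawn board is dropped into the rack (falls free at over 0.5 m/s) (horizontal distance between bottom_board and rack below 0.1 m and linear speed of bottom_board above 0.5 m/s and contact force between the fingers and bottom_board below 0.2 N).
It fails at once if the clamp bar, the spanner or the offcut is moved by more than 30 mm (distance of any of clamp_bar, spanner, offcut from where it was at the start of the episode above 0.03 m).
It also fails if it takes over 61 s, if anything falls off the work surface, if the arm or the gripper's body presses on something with over 40 N, if the wrist force passes 120 N, or if a joint passes its speed limit or range.

## Working session

There is one attempt and no reset: what is moved stays moved. The work goes in short steps, Python scripts to look and compute and a shell command to move; the robot and the scene stay as the last step left them, time stands still between calls to the robot, and variables do not carry over. Pictures are saved under pics/ and viewed, at most 10 in all, crops included, and the job is handed in when it is done.

```bash
mkdir -p pics; cat > h.py <<'E'
import numpy as np, cv2
from workcell import bot
def K(p):
    f=p["img"].shape[0]/2/np.tan(np.radians(p["fovy"])/2); return f
def ray(p,px):
    f=K(p); d=np.array([(px[0]-p["cx"])/f,(px[1]-p["cy"])/f,1.]); R=np.array(p["R"]); t=np.array(p["t"])
    return -R.T@t, R.T@d
def atz(p,px,z):
    o,d=ray(p,px); return o+d*(z-o[2])/d[2]
def proj(p,X):
    c=np.array(p["R"])@np.array(X)+np.array(p["t"]); f=K(p); return [p["cx"]+f*c[0]/c[2],p["cy"]+f*c[1]/c[2]]
def save(p,n,box=None,s=1):
    im=p["img"]
    if box: im=im[box[1]:box[3],box[0]:box[2]]
    cv2.imwrite("pics/"+n,cv2.resize(im[:,:,::-1],None,fx=s,fy=s,interpolation=cv2.INTER_CUBIC))
E
python3 - <<'E'
from h import *
P={n:bot.camera(n) for n in("scene","top")}
for n,p in P.items(): save(p,n+"0.png"); print(n,ray(p,[280,210])[0].round(3),p["fovy"],p["cx"],p["cy"])
Z=dict(carriage=0,stop_pins=.04,studs=.04,bottom_board=.04,wide_board=.054,rock=.07,rock_nose=.13,rack=0,clamp_bar=0,spanner=0,offcut=0)
for k,z in Z.items():
    for n,p in P.items():
        for r in bot.landmark_of(k,p)[:2]: print(k,n,np.round(r["point"],1),round(r["score"],2),atz(p,r["point"],z).round(4))
print({k:np.round(v,3) for k,v in bot.get_obs().items()}, bot.nose_length)
E
```

```text
scene [1.333 0.279 1.035] 47.88610140408641 273.15764030711 218.21311670921435
top [ 0.469 -0.012  1.209] 50.09571935287058 276.89608666996355 216.23055388883844
carriage scene [318.1 269.4] 0.71 [0.6169 0.1306 0.    ]
carriage top [232.2 206.9] 0.92 [0.6258 0.1325 0.    ]
stop_pins scene [318.6 270. ] 0.67 [0.646  0.1381 0.04  ]
stop_pins top [231.7 205.1] 0.46 [0.6254 0.1292 0.04  ]
bottom_board scene [315.9 268.2] 0.32 [0.643 0.13  0.04 ]
wide_board scene [302.3 281.1] 0.83 [0.7013 0.1121 0.054 ]
wide_board scene [322.5 236.9] 0.33 [0.5498 0.1187 0.054 ]
rock scene [304.5 278.5] 0.78 [0.7026 0.1175 0.07  ]
rock top [236.4 177.8] 0.59 [0.6926 0.1152 0.07  ]
rock_nose scene [321.2 239.2] 0.78 [0.6185 0.1302 0.13  ]
rock_nose top [224.7 206.2] 0.85 [0.6105 0.1353 0.13  ]
rack scene [217.5 246.8] 0.86 [ 0.6405 -0.152   0.    ]
rack top [337.4 205.3] 0.77 [ 0.6336 -0.1529  0.    ]
clamp_bar scene [433.  323.9] 0.77 [0.6741 0.4387 0.    ]
clamp_bar top [121.1 190.9] 0.75 [0.6664 0.4387 0.    ]
clamp_bar top [236.2 176.2] 0.72 [0.7107 0.1237 0.    ]
spanner scene [436.7 248.9] 0.96 [0.4391 0.4155 0.    ]
spanner top [124.6 269. ] 0.55 [0.454  0.4181 0.    ]
offcut scene [145.8 193.2] 0.6 [ 0.5285 -0.4451  0.    ]
offcut top [447.3 246.1] 0.71 [ 0.5272 -0.4458  0.    ]
{'time': np.float64(1.2), 'q': array([-72.593,   4.977,  10.078,  95.101,  -0.   ,  90.001]), 'qd': array([0.017, 0.003, 0.069, 0.025, 0.024, 0.002]), 'joint_efforts': array([-0.0000e+00, -5.2009e+01,  4.6487e+01,  1.0000e-03,  0.0000e+00,
        0.0000e+00]), 'ee_pos': array([ 0.165, -0.525,  0.239]), 'tcp_rot': array([180.   ,   0.   ,  17.406]), 'wrist_force': array([ 0.23 , -0.612,  0.347]), 'torque': array([-0.002, -0.014, -0.039]), 'grasp_force': np.float64(0.0), 'opening': np.float64(0.085)} 0.008
```

View pics/top0.png

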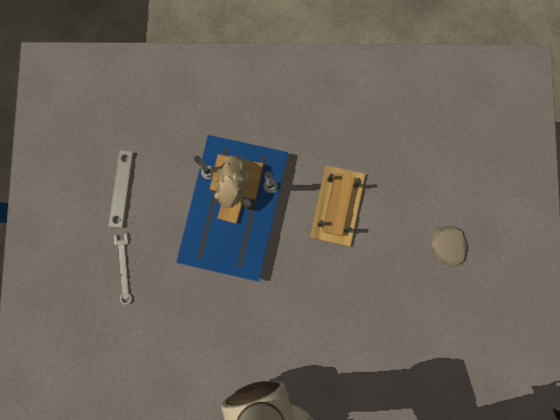

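View pics/scene0.png

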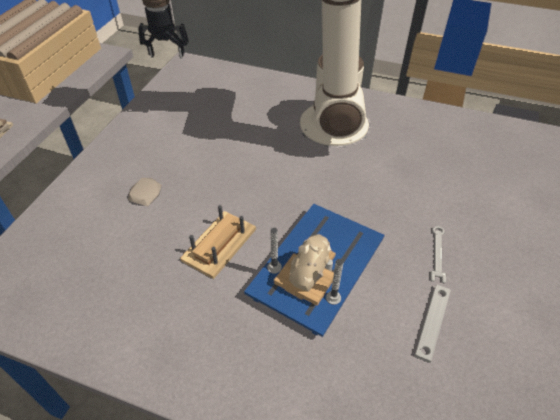

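The top view shows the carriage (blue, centre about 232,207) with x pointing up and slightly right. The projecting board end is at (230,214), the rock above it, the rack at (338,206), and the bystanders are well to the sides. The scene view looks from the far side and agrees with this.

```bash
python3 - <<'E'
from h import *
p=bot.camera("top"); im=p["img"]; hsv=cv2.cvtColor(im,cv2.COLOR_RGB2HSV)
def pts(m,z): 
    c=max(cv2.findContours(m,cv2.RETR_EXTERNAL,cv2.CHAIN_APPROX_NONE)[0],key=cv2.contourArea)[:,0]
    return np.array([atz(p,q,z)[:2] for q in c])
b=((hsv[...,0]>100)&(hsv[...,0]<125)&(hsv[...,1]>150)).astype(np.uint8); b[:, :100]=0
r=cv2.minAreaRect((pts(b,.04)*1000).astype(np.float32)); print("carriage",r)
w=((hsv[...,0]>8)&(hsv[...,0]<22)&(hsv[...,1]>140)&(hsv[...,2]>90)).astype(np.uint8)
m=w.copy(); m[:, :300]=0; m[:,380:]=0
for z in(.0,.012): print("rack",z,cv2.minAreaRect((pts(m,z)*1000).astype(np.float32)))
m=w.copy(); m[:203]=0; m[:,260:]=0; m[:,210:212]=0
ys,xs=np.nonzero(m); print(xs.min(),xs.max(),ys.min(),ys.max())
P=pts(m,.054); r2=cv2.minAreaRect((P*1000).astype(np.float32)); print("board end",r2, cv2.boxPoints(r2))
save(p,"c.png",(170,125,300,290),3.6)
E
```

```text
carriage ((622.3304443359375, 126.85643005371094), (217.9268341064453, 346.6102294921875), 78.09929656982422)
rack 0.0 ((638.5126342773438, -155.06985473632812), (56.53734588623047, 166.83619689941406), 78.25695037841797)
rack 0.012 ((636.830322265625, -153.64608764648438), (55.976383209228516, 165.18084716796875), 78.25695037841797)
219 241 203 222
board end ((609.9873046875, 132.5140380859375), (46.61939239501953, 52.05155944824219), 75.44160461425781) [[578.9379  116.49478]
 [629.3182  103.41076]
 [641.0367  148.5333 ]
 [590.65643 161.61731]]
```

View pics/c.png

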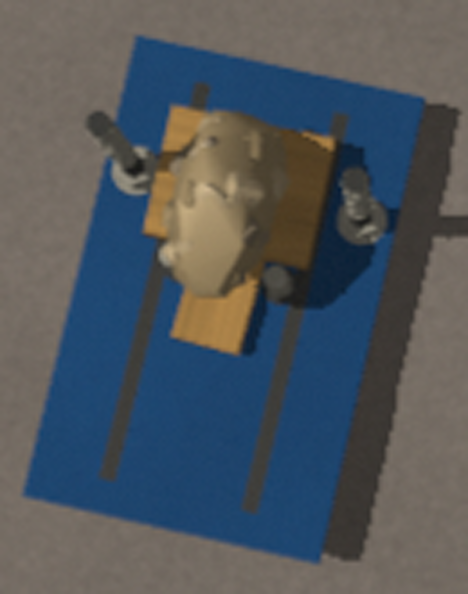

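```bash
python3 -m inch '[[3,6,3,0],[6,12,6,0],[9,18,8,0],[12,24,8,0],[15,30,8,0],[18,36,8,0],[21,42,8,0],[24,48,8,0]]' 8.5
```

```text
time: 2.25
ee_pos: [0.3821, -0.0885, 0.3195]
tcp_rot: [180.0, -0.1, 17.4]
wrist_force: [0.5, -0.8, 0.8]
opening: 0.0849
grasp_force: 0.0
```

The crop shows the board end just past the rock's nose, with its corners at about (172,335) and (242,353), slightly askew to the plate. The right pin shows at (278,280). Moves only carry a yaw, so I'll test whether reaching past the arm's limit tilts the tool.

```bash
python3 -m inch '[[5,4,2,-9],[10,9,4,-17.4],[16,9,6,-17.4],[22,9,8,-17.4],[28,9,8,-17.4],[34,9,8,-17.4],[40,9,8,-17.4],[46,9,8,-17.4]]'; python3 -c "
from h import *
print(np.round(bot.get_obs()['q'],1))"
```

```text
time: 3.25
ee_pos: [0.6652, -0.0005, 0.3946]
tcp_rot: [-180.0, -0.4, 0.0]
wrist_force: [1.3, 0.4, -0.3]
opening: 0.0849
grasp_force: 0.0
[ -0.   36.8  70.8 123.5   0.  179.9]
```

```bash
python3 -m inch '[[6,0,0,0],[12,0,0,0],[18,0,0,0],[24,0,0,0],[30,0,0,0],[36,0,0,0],[40,0,0,0],[40,0,0,0]]'; python3 -c "
from h import *
print(np.round(bot.get_obs()['q'],1))"
```

```text
time: 4.25
ee_pos: [0.7971, -0.0006, 0.2676]
tcp_rot: [180.0, -4.0, 0.0]
wrist_force: [0.9, 0.2, -0.2]
opening: 0.0855
grasp_force: 0.0
[ -0.   47.   70.7 109.7   0.  179.9]
```

```bash
python3 -m inch '[[6,0,0,0],[20,0,0,0],[40,0,0,0],[60,0,0,0],[80,0,0,0],[100,0,0,0],[100,0,0,0],[100,0,0,0]]'; python3 -c "
from h import *
print(np.round(bot.get_obs()['q'],1))"
```

```text
time: 5.25
ee_pos: [0.9103, -0.0005, 0.1171]
tcp_rot: [180.0, -7.8, 0.0]
wrist_force: [0.1, 0.1, 0.2]
opening: 0.0852
grasp_force: 0.0
[ -0.   57.8  70.7  95.1   0.  179.9]
```

```bash
python3 -m inch '[[0,0,6,0],[0,0,12,0],[0,0,18,0],[0,0,24,0],[0,0,30,0],[0,0,36,0],[0,0,42,0],[0,0,48,0]]'; python3 -c "
from h import *
print(np.round(bot.get_obs()['q'],1))"
```

```text
time: 6.25
ee_pos: [0.7776, -0.0005, 0.3646]
tcp_rot: [180.0, -11.0, 0.0]
wrist_force: [0.9, 0.5, -0.5]
opening: 0.0856
grasp_force: 0.0
[ -0.   40.   70.7 109.8   0.  179.9]
```

```bash
python3 -m inch '[[10,0,5,0],[30,0,15,0],[60,0,30,0],[100,0,50,0],[100,0,50,0],[100,0,50,0],[100,0,50,0],[100,0,50,0]]'; python3 -c "
from h import *
print(np.round(bot.get_obs()['q'],1))"
```

```text
time: 7.25
ee_pos: [0.8536, -0.0005, 0.3111]
tcp_rot: [180.0, -14.8, 0.0]
wrist_force: [-1.4, 0.8, -0.6]
opening: 0.0853
grasp_force: 0.0
[ -0.   44.7  70.7 101.2   0.  179.9]
```

```bash
A='[[100,0,50,0],[100,0,50,0],[100,0,50,0],[100,0,50,0],[100,0,50,0],[100,0,50,0],[100,0,50,0],[100,0,50,0]]'; true; python3 -m inch '[[60,0,60,0],[100,0,100,0],[100,0,100,0],[100,0,100,0],[100,0,100,0],[100,0,100,0],[100,0,100,0],[100,0,100,0]]'
python3 -m inch '[[60,0,60,0],[100,0,100,0],[100,0,100,0],[100,0,100,0],[100,0,100,0],[100,0,100,0],[100,0,100,0],[100,0,100,0]]'
python3 -m inch '[[60,0,60,0],[100,0,100,0],[100,0,100,0],[100,0,100,0],[100,0,100,0],[100,0,100,0],[100,0,100,0],[100,0,100,0]]'
```

```text
time: 8.25
ee_pos: [0.8474, -0.0004, 0.3609]
tcp_rot: [180.0, -18.6, 0.0]
wrist_force: [-0.6, -0.3, -0.8]
opening: 0.0852
grasp_force: 0.0
time: 9.25
ee_pos: [0.852, -0.0004, 0.3963]
tcp_rot: [180.0, -22.5, 0.0]
wrist_force: [0.4, 0.2, -0.8]
opening: 0.0849
grasp_force: 0.0
time: 10.25
ee_pos: [0.864, -0.0004, 0.424]
tcp_rot: [180.0, -26.5, 0.0]
wrist_force: [0.6, 0.5, -0.2]
opening: 0.0848
grasp_force: 0.0
```

Pushing outward builds up a tilt, and it stays: 26.5° now, in the right sense. Next I'll go to the pre-grasp point in front of the board end.

```bash
python3 -m inch '[[-5,2.4,0,-6],[-10,4.8,-2,-12],[-15,7.2,-4,-14.5],[-20,9.6,-6,-14.5],[-25,12,-9,-14.5],[-30,14,-13,-14.5],[-33.7,15.4,-18,-14.5],[-33.7,15.4,-22,-14.5]]' 7; python3 - <<'E'
from h import *
p=bot.camera("top"); o=bot.get_obs(); print(o["ee_pos"],o["tcp_rot"],np.round(o["q"],1))
save(p,"d.png",(150,120,310,290),3.5)
E
```

```text
time: 11.25
ee_pos: [0.5832, -0.0972, 0.3046]
tcp_rot: [-180.0, -26.6, -9.4]
wrist_force: [-0.2, 0.4, 0.1]
opening: 0.07
grasp_force: 0.0
[ 0.57965071 -0.09684758  0.29911243] [-179.97364372  -26.08948604   -9.44755939] [-9.500e+00 -1.460e+01 -6.200e+00  7.220e+01  1.000e-01  1.799e+02]
```

View pics/d.png

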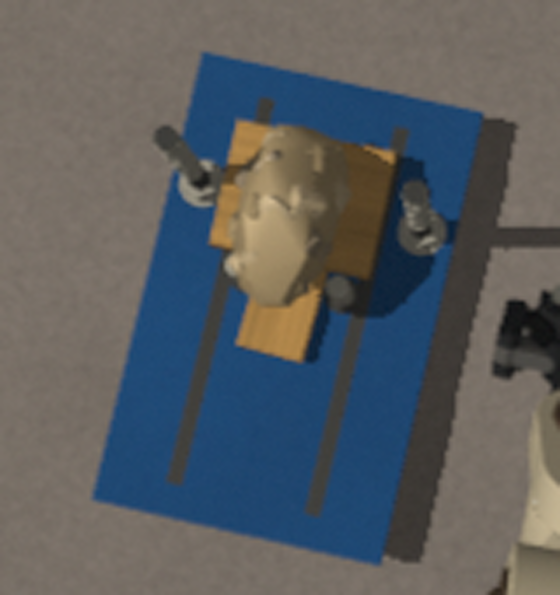

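The crop shows the board end at (236,345) to (305,361), unchanged. Joint 6 is on its +180 limit, so the move went short. I'll turn the other way round, +355°, to reach the same yaw with joint 6 near -150, and fit the edges meanwhile.

```bash
python3 -m inch '[[-1,2,0,10],[-2,4,0,20.5],[-3,6,0,31],[-4,8,0,41.5],[-5,10,0,52],[-6,12,0,62.5],[-6,12,0,73],[-6,12,0,83.5]]'
python3 - <<'E'
from h import *
p=bot.camera("top"); o=bot.get_obs(); print(o["ee_pos"].round(3),o["tcp_rot"].round(1),np.round(o["q"],1))
im=cv2.resize(p["img"],None,fx=4,fy=4,interpolation=cv2.INTER_CUBIC).astype(float)
d=im[...,0]-im[...,2]   # wood>0 , blue<0
yaw=np.radians(-11.9); C=np.array([.6223,.1269]); u=np.array([np.cos(yaw),np.sin(yaw)]); v=np.array([-u[1],u[0]])
def samp(X): 
    a,b=proj(p,X); return d[int(round(4*b+1.5)),int(round(4*a+1.5))]
def W(x,y,z): return np.r_[C+x*u+y*v,z]
def edge(f,a,b):
    ts=np.linspace(a,b,120); s=np.array([samp(f(t)) for t in ts]); g=np.gradient(cv2.GaussianBlur(s.reshape(-1,1),(1,9),0).ravel()); return ts[np.argmax(abs(g))]
xs=np.linspace(-.034,-.018,9)
L=[edge(lambda t:W(x,t,.054),.012,.045) for x in xs]; Rr=[edge(lambda t:W(x,t,.054),-.04,-.005) for x in xs]
ys=np.linspace(-.014,.022,9); E=[edge(lambda t:W(t,y,.054),-.07,-.02) for y in ys]
for n,a,b in(("L",xs,L),("R",xs,Rr),("E",ys,E)): print(n,np.round(np.polyfit(a,b,1),4),np.round(np.array(b)*1000,1))
# plate edges
xs=np.linspace(-.16,-.06,9); 
d=im[...,2]-im[...,0]
for n,a,b in(("pl",.09,.13),("pr",-.13,-.09)):
    e=[edge(lambda t:W(x,t,.04),a,b) for x in xs]; print(n,np.round(np.polyfit(xs,e,1),4),np.mean(e))
e=[edge(lambda t:W(t,y,.04),-.2,-.15) for y in np.linspace(-.09,.09,9)]; print(np.polyfit(np.linspace(-.09,.09,9),e,1))
E
```

```text
time: 12.3
ee_pos: [0.5244, 0.0231, 0.3052]
tcp_rot: [179.9, -26.5, 74.5]
wrist_force: [0.3, -1.1, -0.4]
opening: 0.0702
grasp_force: 0.0
[0.525 0.023 0.303] [-180.   -26.5   75. ] [-11.1  -1.3   7.6  97.   26.4  94.3]
L [-0.0162  0.0299] [30.3 30.  30.6 30.3 30.9 30.3 29.7 30.3 30. ]
R [-0.0833 -0.0236] [-21.5 -20.9 -20.9 -20.6 -20.9 -21.8 -22.6 -21.5 -22.4]
E [ 0.042  -0.0421] [-42.3 -43.1 -42.3 -41.8 -41.8 -42.3 -41.8 -40.6 -41.4]
pl [-0.0009  0.1103] 0.11039215686274512
pr [-0.0031 -0.108 ] -0.1076657329598506
[-0.00497977 -0.17553688]
```

```bash
python3 -m inch '[[-1,1,0,10.5],[-2,2,0,21],[-2,3,0,31.5],[-2,4,0,42],[-2,5,0,52.5],[-2,6,0,63],[-2,7,0,73.5],[-2,8,0,84]]'; python3 -c "
from h import *
print(np.round(bot.get_obs()['q'],1))"
```

```text
time: 13.35
ee_pos: [0.5049, 0.1032, 0.3044]
tcp_rot: [-179.9, -26.4, 158.2]
wrist_force: [0.1, -0.0, 1.4]
opening: 0.0703
grasp_force: 0.0
[  5.4  25.6  37.8 126.1  11.6  24.6]
```

```bash
python3 -m inch '[[0,1,0,10.5],[0,2,0,21],[0,3,0,31.5],[0,4,0,42],[0,5,0,52.5],[0,5,0,63],[0,5,0,73.5],[0,5,0,84]]'
python3 -m inch '[[0,0,0,10.5],[0,0,0,21],[0,0,-1,31.5],[0,0,-3,42],[0,0,-6,52.5],[0,0,-9,63],[0,0,-11,73.5],[0,0,-12,84]]'; python3 -c "
from h import *
print(np.round(bot.get_obs()['q'],1))"
```

```text
time: 14.35
ee_pos: [0.5049, 0.1534, 0.3044]
tcp_rot: [-179.8, -26.4, -117.8]
wrist_force: [0.3, 0.3, -0.3]
opening: 0.0698
grasp_force: 0.0
time: 15.35
ee_pos: [0.5041, 0.1531, 0.1836]
tcp_rot: [-179.8, -26.5, -33.8]
wrist_force: [0.2, -0.4, 0.3]
opening: 0.0697
grasp_force: 0.0
[  28.9  -13.   -16.7   73.3  -23.3 -120.1]
```

```bash
python3 -m inch '[[0.5,0.1,-2,10],[1,0.2,-5,19.7],[2,0.2,-8,19.7],[2,0.2,-10.5,19.7],[2,0.2,-12,19.7],[2,0.2,-12.9,19.7],[2,0.2,-12.9,19.7],[2,0.2,-12.9,19.7]]' 6.8; python3 - <<'E'
from h import *
o=bot.get_obs(); print(o["ee_pos"].round(4),o["tcp_rot"].round(1),np.round(o["q"],1))
p=bot.camera("top"); save(p,"e.png",(150,120,310,290),3.5)
E
```

```text
time: 16.35
ee_pos: [0.525, 0.1553, 0.0567]
tcp_rot: [-179.9, -26.5, -14.2]
wrist_force: [0.8, 0.8, 0.3]
opening: 0.068
grasp_force: 0.0
[0.525  0.1553 0.0567] [-179.9  -26.5  -14.2] [  24.6  -15.4  -33.4   50.7  -16.2 -144.3]
```

View pics/e.png

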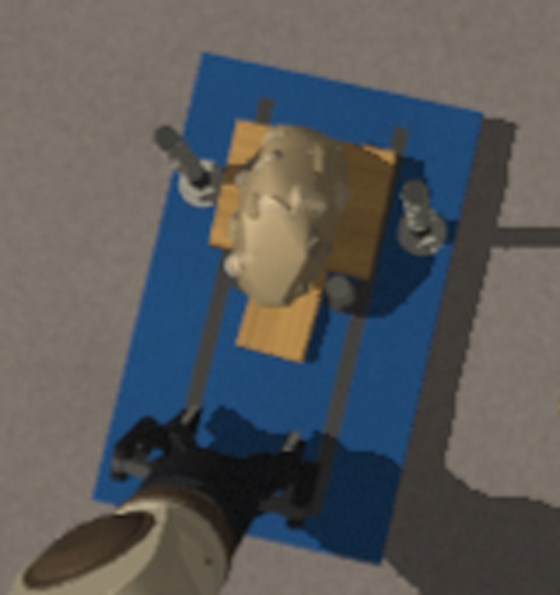

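The fingers straddle the line of the board, with tips at about (190,410) and (293,438), perhaps slightly left of the board's axis. I'll check that numerically.

```bash
python3 - <<'E'
from h import *
from scipy.spatial.transform import Rotation as Ro
p=bot.camera("top"); o=bot.get_obs(); R=Ro.from_euler('xyz',o["tcp_rot"],degrees=True).as_matrix(); t=np.array(o["ee_pos"])
cr=lambda q:((np.array(q)-[150,120])*3.5).round(0)
print("tcp",cr(proj(p,t)))
for s in(-1,1): print(cr(proj(p,t+R@[0,s*o["opening"]/2,.008])), R[:,1].round(3),R[:,2].round(3))
for X in ([.5826,.1405,.054],[.5826+.03,.1405-.0073,.054],[.5826-.07*.97,.1405+.07*.244,.054]): print("axis",cr(proj(p,X)))
E
```

```text
tcp [244. 430.]
[203. 414.] [-0.245 -0.97  -0.001] [ 0.433 -0.108 -0.895]
[291. 438.] [-0.245 -0.97  -0.001] [ 0.433 -0.108 -0.895]
axis [267. 352.]
axis [278. 312.]
axis [241. 444.]
```

```bash
python3 -m inch '[[1,-0.3,0,0],[2,-0.6,0,0],[3,-0.95,0,0],[4,-1.25,-0.1,0],[5,-1.55,-0.2,0],[6,-1.9,-0.2,0],[6.4,-2,-0.2,0],[6.4,-2,-0.2,0]]'; python3 - <<'E'
from h import *
o=bot.get_obs(); print(o["ee_pos"].round(4),o["wrist_force"].round(1))
p=bot.camera("top"); q=bot.camera("scene"); save(p,"f.png",(190,150,290,270),5); a=cv2.imread("pics/f.png")
im=q["img"][170:300,240:400,::-1]; b=cv2.resize(im,None,fx=600/130*.6,fy=600/130*.6); 
c=np.zeros((600,500+b.shape[1],3),np.uint8); c[:,:500]=a; c[:b.shape[0],500:]=b; cv2.imwrite("pics/f.png",c[:, :800])
E
```

```text
time: 17.45
ee_pos: [0.5886, 0.1349, 0.0535]
tcp_rot: [-180.0, -26.5, -14.2]
wrist_force: [0.7, -1.2, -0.6]
opening: 0.0679
grasp_force: 0.0
[0.5886 0.1349 0.0535] [ 0.7 -1.2 -0.6]
```

View pics/f.png

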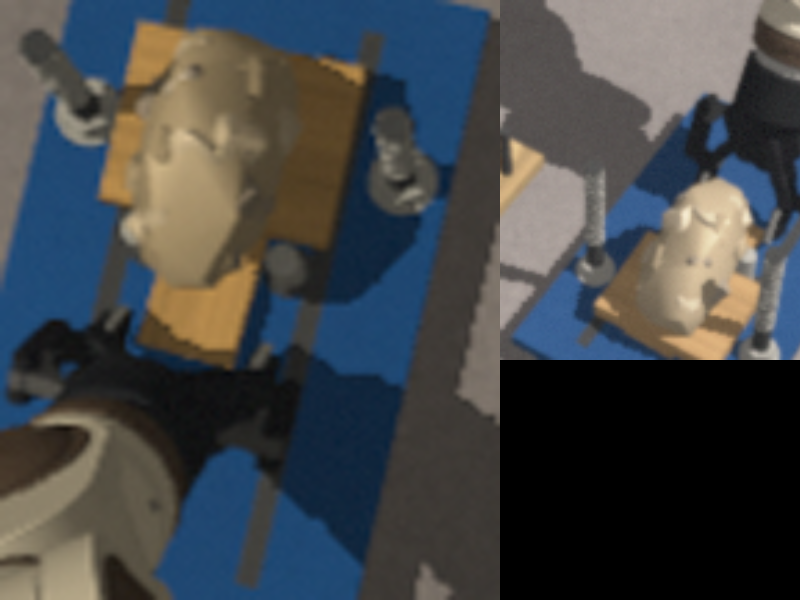

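The tips at (118,315) and (262,352) are centred on the board end, whose middle is at (186,353), and overlap it by about 10 mm. I'll advance 4 mm, then close.

```bash
python3 -m inch '[[0.2,0,0,0],[0.4,-0.1,0,0],[0.4,-0.1,0,0],[0.4,-0.1,0,0],[0.4,-0.1,0,0],[0.4,-0.1,0,0],[0.4,-0.1,0,0],[0.4,-0.1,0,0]]' 5.4; python3 -m inch '[[0,0,0,0],[0,0,0,0],[0,0,0,0],[0,0,0,0],[0,0,0,0],[0,0,0,0],[0,0,0,0],[0,0,0,0]]' 4.5 60
```

```text
time: 18.55
ee_pos: [0.5926, 0.1341, 0.0537]
tcp_rot: [-180.0, -26.5, -14.2]
wrist_force: [-2.1, 3.5, 1.8]
opening: 0.0541
grasp_force: 2.0
time: 19.55
ee_pos: [0.5926, 0.1342, 0.0542]
tcp_rot: [-179.9, -26.5, -14.2]
wrist_force: [-4.3, 4.6, 5.6]
opening: 0.0477
grasp_force: 60.8
```

```bash
python3 -m inch '[[-0.3,0.08,0,0],[-0.6,0.15,0,0],[-0.9,0.23,0,0],[-1.2,0.3,0,0],[-1.5,0.38,0,0],[-1.8,0.45,0,0],[-2.1,0.53,0,0],[-2.4,0.6,0,0]]'
```

```text
time: 20.55
ee_pos: [0.5698, 0.139, 0.0543]
tcp_rot: [180.0, -26.7, -14.3]
wrist_force: [12.2, -2.0, -3.6]
opening: 0.0476
grasp_force: 62.8
```

```bash
python3 -m inch '[[-0.35,0.09,0,0],[-0.7,0.18,0,0],[-1.05,0.26,0,0],[-1.4,0.35,0,0],[-1.75,0.44,0,0],[-2.1,0.53,0,0],[-2.45,0.61,0,0],[-2.8,0.7,0,0]]'
```

```text
time: 21.55
ee_pos: [0.5424, 0.1459, 0.0549]
tcp_rot: [-180.0, -26.8, -14.4]
wrist_force: [15.2, -2.8, -3.1]
opening: 0.0474
grasp_force: 63.2
```

```bash
python3 -m inch '[[-0.35,0.09,0,0],[-0.7,0.18,0,0],[-1.05,0.26,0,0],[-1.4,0.35,0,0],[-1.75,0.44,0,0],[-2.1,0.53,0,0],[-2.45,0.61,0,0],[-2.8,0.7,0,0]]'
```

```text
time: 22.55
ee_pos: [0.5132, 0.1532, 0.0542]
tcp_rot: [180.0, -26.6, -14.3]
wrist_force: [3.9, -0.7, 2.1]
opening: 0.0477
grasp_force: 64.1
```

```bash
python3 -m inch '[[-0.5,0.12,0,0],[-1,0.25,0,0],[-1.5,0.38,0,0],[-2,0.5,0,0],[-2.5,0.63,0,0],[-3,0.75,0,0],[-3.4,0.85,0,0],[-3.4,0.85,0,0]]'; python3 - <<'E'
from h import *
p=bot.camera("top"); q=bot.camera("scene"); save(p,"g.png",(170,125,300,290),3.6); a=cv2.imread("pics/g.png")[:594]
b=cv2.resize(q["img"][190:310,250:350,::-1],None,fx=3.3,fy=3.3)
c=np.zeros((600,800,3),np.uint8); c[:a.shape[0],:a.shape[1]]=a; c[:b.shape[0],468:468+330]=b[:, :330]; cv2.imwrite("pics/g.png",c)
E
```

```text
time: 23.55
ee_pos: [0.4782, 0.1626, 0.0541]
tcp_rot: [-180.0, -26.5, -14.2]
wrist_force: [-2.1, -1.1, 8.3]
opening: 0.0476
grasp_force: 65.2
```

View pics/g.png

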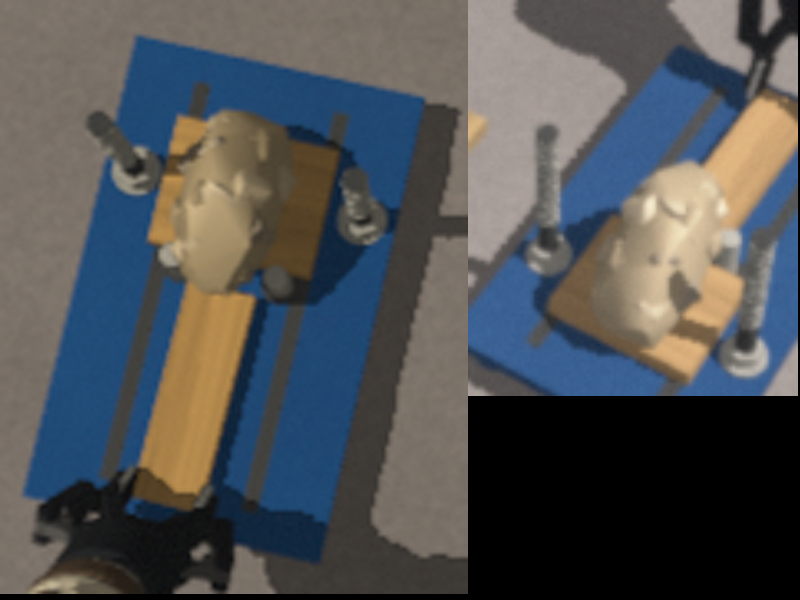

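The drawn board lies flat from about (173,500) to (225,290). The wide board is down on the plate behind the pins and the rock is upright. I'll release, slide the open fingers to the board's middle and regrasp.

```bash
python3 -m inch '[[0,0,0,0],[0,0,0,0],[0,0,0,0],[0,0,0,0],[0,0,0.1,0],[0,0,0.2,0],[0,0,0.2,0],[0,0,0.2,0]]' 6.8; python3 -m inch '[[1,-0.25,0,0],[2,-0.5,0,0],[3,-0.75,0,0],[4,-1,0,0],[5,-1.25,0,0],[6,-1.5,0,0],[6.4,-1.6,0,0],[6.4,-1.6,0,0]]'
python3 - <<'E'
from h import *
from scipy.spatial.transform import Rotation as Ro
p=bot.camera("top"); q=bot.camera("scene")
for k,z in(("bottom_board",.04),("rack",0),("wide_board",.04),("rock",.056)):
  for n,c in(("top",p),("scene",q)):
    r=bot.landmark_of(k,c)[:1]
    if r: print(k,n,round(r[0]["score"],2),atz(c,r[0]["point"],z).round(4))
hsv=cv2.cvtColor(p["img"],cv2.COLOR_RGB2HSV)
w=((hsv[...,0]>8)&(hsv[...,0]<22)&(hsv[...,1]>100)&(hsv[...,2]>60)).astype(np.uint8); w[:,:300]=0; w[:,380:]=0
ys,xs=np.nonzero(w); print(xs.min(),xs.max(),ys.min(),ys.max())
save(p,"r.png",(300,155,380,255),6)
E
```

```text
time: 24.65
ee_pos: [0.4785, 0.1625, 0.0556]
tcp_rot: [-180.0, -26.5, -14.2]
wrist_force: [-0.7, -0.6, -0.1]
opening: 0.0679
grasp_force: 0.0
time: 25.65
ee_pos: [0.5426, 0.1463, 0.0555]
tcp_rot: [-180.0, -26.4, -14.2]
wrist_force: [-0.9, -0.7, 0.1]
opening: 0.0682
grasp_force: 0.0
bottom_board top 0.86 [0.5495 0.1519 0.04  ]
bottom_board scene 0.55 [0.5463 0.1432 0.04  ]
rack top 0.68 [ 0.6334 -0.1567  0.    ]
rack scene 0.61 [ 0.6271 -0.1561  0.    ]
wide_board top 0.55 [0.6926 0.1155 0.04  ]
wide_board scene 0.64 [0.6893 0.1076 0.04  ]
rock top 0.63 [0.6931 0.1042 0.056 ]
rock scene 0.96 [0.7013 0.1125 0.056 ]
310 364 166 245
```

View pics/r.png

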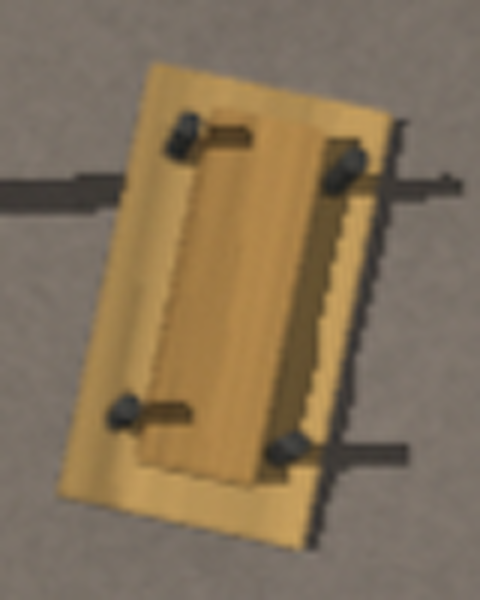

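The rack base corners in the crop are about (153,63), (392,112), (306,550) and (60,495). The top board's corners are about (140,465), (253,485), (325,128) and (208,106).

```bash
python3 -m inch '[[0,0,0,0],[0,0,0,0],[0,0,0,0],[0,0,0,0],[0,0,0,0],[0,0,0,0],[0,0,0,0],[0,0,0,0]]' 4.5 60; python3 - <<'E'
from h import *
p=bot.camera("top")
for n,z,c in(("base",.015,[(60,495),(153,63),(392,112),(306,550)]),("boards",.043,[(140,465),(208,106),(325,128),(253,485)]),("posts",.08,[(120,403),(178,140),(352,158),(290,440)])):
    X=np.array([atz(p,[300+a/6,155+b/6],z)[:2] for a,b in c]); l=X[1]-X[0]; r=X[2]-X[3]; w=X[1]-X[2]
    print(n,X.mean(0).round(4),[round(float(np.degrees(np.arctan2(k[1],k[0]))),1) for k in(l,r,w)],[round(float(np.linalg.norm(k)),3) for k in(l,r,w)])
# drawn board: wood edges in board frame
im=cv2.resize(p["img"],None,fx=4,fy=4,interpolation=cv2.INTER_CUBIC).astype(float); d=im[...,0]-im[...,2]
o=bot.get_obs(); T=o["ee_pos"][:2]; a=np.radians(-14.2); u=np.array([np.cos(a),np.sin(a)]); v=np.array([-u[1],u[0]])
def S(x,y): q=proj(p,np.r_[T+x*u+y*v,.054]); return d[int(4*q[1]+1.5),int(4*q[0]+1.5)]
for y in(-.015,-.005,.005,.015): 
    ts=np.linspace(-.11,-.05,121); s=[S(t,y) for t in ts]; print("end",y,ts[np.argmax(np.gradient(s))].round(4))
for x in(.03,.045,.06):
    ts=np.linspace(-.045,.045,181); g=np.gradient([S(x,t) for t in ts]); print("side",x,ts[np.argmax(g)].round(4),ts[np.argmin(g)].round(4))
E
```

```text
time: 27.15
ee_pos: [0.5428, 0.1467, 0.0562]
tcp_rot: [-179.9, -26.5, -14.2]
wrist_force: [-2.6, 0.0, 6.3]
opening: 0.0472
grasp_force: 61.4
base [ 0.631  -0.1527] [-11.8, -11.3, 78.8] [0.2, 0.201, 0.109]
boards [ 0.6309 -0.151 ] [-10.5, -11.4, 79.7] [0.161, 0.16, 0.052]
posts [ 0.6302 -0.148 ] [-12.1, -12.5, 84.6] [0.115, 0.123, 0.074]
end -0.015 -0.086
end -0.005 -0.0565
end 0.005 -0.1015
end 0.015 -0.0995
side 0.03 -0.026 0.0265
side 0.045 -0.0265 0.027
side 0.06 -0.025 0.0265
```

The rack centre is (0.631,-0.152) with yaw -11.4. The board's tip is under the rock's nose, so I'll draw it back before lifting.

```bash
python3 -m inch '[[-1,0.25,0.3,0],[-2.5,0.6,0.7,0],[-4,1,1,0],[-5.8,1.45,1,0],[-6.5,1.6,3,0],[-6.5,1.6,7,0],[-6.5,1.6,11,0],[-6.5,1.6,15,0]]'
```

```text
time: 28.2
ee_pos: [0.4764, 0.1627, 0.2069]
tcp_rot: [-180.0, -26.5, -14.2]
wrist_force: [0.8, 0.5, -1.5]
opening: 0.0476
grasp_force: 61.7
```

```bash
python3 -m inch '[[0,-3,3,0],[1,-8,4,0],[2,-13,4,0],[4,-18,4,0],[7,-23,3,0],[11,-28,1,0],[15,-31.4,-2,0],[15.1,-31.4,-5,0]]'; python3 -c "
from h import *
print(np.round(bot.get_obs()['q'],1))"
```

```text
time: 29.2
ee_pos: [0.6291, -0.1531, 0.1533]
tcp_rot: [-180.0, -26.4, -14.3]
wrist_force: [0.1, 0.2, -1.1]
opening: 0.047
grasp_force: 61.9
[ -13.5   -7.9  -16.9   54.7   -0.3 -179.3]
```

```bash
python3 -m inch '[[-0.1,0.1,-1,0.3],[-0.2,0.2,-2,0.6],[-0.2,0.2,-3,0.6],[-0.2,0.2,-4,0.6],[-0.2,0.2,-4.8,0.6],[-0.2,0.2,-4.8,0.6],[-0.2,0.2,-4.8,0.6],[-0.2,0.2,-4.8,0.6]]'; python3 - <<'E'
from h import *
print(np.round(bot.get_obs()['q'],1))
p=bot.camera("top"); q=bot.camera("scene"); save(p,"s.png",(300,155,380,255),5)
a=cv2.imread("pics/s.png"); b=cv2.resize(q["img"][190:290,170:270,::-1],None,fx=4,fy=4,interpolation=cv2.INTER_CUBIC)
c=np.zeros((500,800,3),np.uint8); c[:,:400]=a; c[:400,400:]=b; cv2.imwrite("pics/s.png",c)
E
```

```text
time: 30.2
ee_pos: [0.6268, -0.1496, 0.1081]
tcp_rot: [-180.0, -26.5, -13.6]
wrist_force: [0.6, -0.4, -1.3]
opening: 0.0474
grasp_force: 61.9
[-1.340e+01 -7.600e+00 -2.170e+01  4.940e+01 -1.000e-01 -1.798e+02]
```

View pics/s.png

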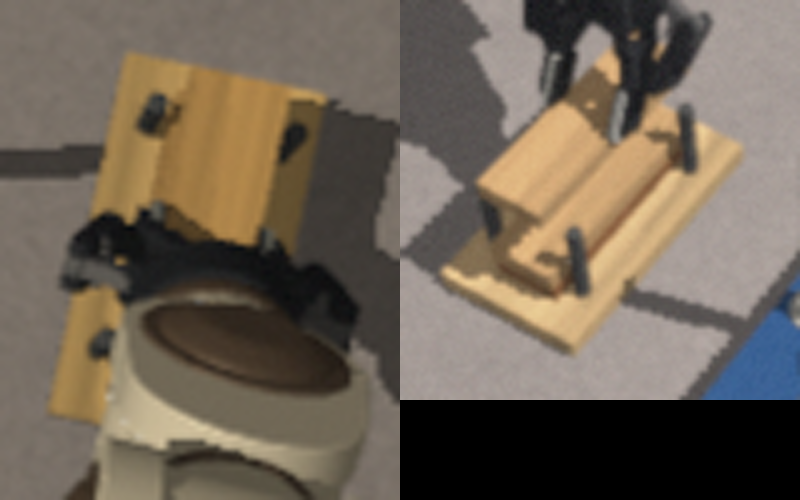

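The board hovers over the rack, with its front end from about (190,66) to (295,92). Allowing for parallax, it is centred between the front uprights at (160,97) and (297,135). I'll check the endways offset.

```bash
python3 - <<'E'
from h import *
p=bot.camera("top")
for c in((190,66),(295,92),(242.5,79)):
    X=atz(p,[300+c[0]/5,155+c[1]/5],.1059)[:2]; a=np.radians(-11.6); d=X-[.631,-.152]; print(d@[np.cos(a),np.sin(a)],d@[-np.sin(a),np.cos(a)])
E
python3 -m inch '[[0,0,-0.5,0],[0,0,-1,0],[0,0,-1.5,0],[0,0,-2,0],[0,0,-2.4,0],[0,0,-2.8,0],[0,0,-2.8,0],[0,0,-2.8,0]]'
```

```text
0.07792525018245258 0.026141152164155
0.07603996844061693 -0.02748571752207062
0.07698162891296156 -0.0007001701322520618
time: 31.35
ee_pos: [0.6266, -0.1495, 0.0798]
tcp_rot: [-180.0, -26.5, -13.6]
wrist_force: [-0.1, 0.4, -0.5]
opening: 0.0473
grasp_force: 61.9
```

```bash
python3 -m inch '[[0.1,-0.1,-0.4,0],[0.2,-0.1,-0.8,0],[0.2,-0.1,-1.2,0],[0.2,-0.1,-1.5,0],[0.2,-0.1,-1.7,0],[0.2,-0.1,-1.9,0],[0.2,-0.1,-2,0],[0.2,-0.1,-2.0,0]]'
```

```text
time: 32.35
ee_pos: [0.6285, -0.1505, 0.0596]
tcp_rot: [-180.0, -26.5, -13.6]
wrist_force: [0.1, -0.3, -0.8]
opening: 0.0474
grasp_force: 61.9
```

```bash
python3 -m inch '[[0,0,-0.05,0],[0,0,-0.1,0],[0,0,-0.1,0],[0,0,-0.15,0],[0,0,-0.15,0],[0,0,-0.2,0],[0,0,-0.2,0],[0,0,-0.2,0]]'
```

```text
time: 33.35
ee_pos: [0.6292, -0.1506, 0.0592]
tcp_rot: [-180.0, -26.6, -13.6]
wrist_force: [-5.0, 1.2, 8.9]
opening: 0.0476
grasp_force: 63.4
```

Contact came at the expected height, with 9 N of support. I'll release and rise.

```bash
python3 -m inch '[[0,0,0,0],[0,0,0.05,0],[0,0,0.1,0],[0,0,0.1,0],[0,0,0.1,0],[0,0,0.1,0],[0,0,0.1,0],[0,0,0.1,0]]' 6.4; python3 -m inch '[[0,0,0.5,0],[0,0,2,0],[0,0,4,0],[0,0,7,0],[-2,-2,11,0],[-6,-5,15,0],[-12,-8,18,0],[-17,-9,18,0]]'; python3 - <<'E'
from h import *
p=bot.camera("top"); q=bot.camera("scene"); a=cv2.resize(p["img"][130:280,170:400,::-1],None,fx=3,fy=3); b=cv2.resize(q["img"][190:330,170:390,::-1],None,fx=1.6*2,fy=3.2)
for k,z in(("bottom_board",.043),("rock",.056),("wide_board",.04)):
  for c in(p,q):
    r=bot.landmark_of(k,c)[:1]
    if r: print(k,round(r[0]["score"],2),atz(c,r[0]["point"],z).round(4))
s=cv2.resize(a,(400,int(a.shape[0]*400/a.shape[1]))),cv2.resize(b,(400,int(b.shape[0]*400/b.shape[1])))
c=np.zeros((270,800,3),np.uint8); c[:s[0].shape[0],:400]=s[0]; c[:s[1].shape[0],400:]=s[1]; cv2.imwrite("pics/z.png",c)
E
```

```text
time: 34.35
ee_pos: [0.6285, -0.1505, 0.0586]
tcp_rot: [-180.0, -26.5, -13.6]
wrist_force: [-0.5, -0.3, -0.2]
opening: 0.0643
grasp_force: 0.0
time: 35.35
ee_pos: [0.5133, -0.1631, 0.2359]
tcp_rot: [179.8, -26.7, -17.5]
wrist_force: [-0.0, -0.1, 0.2]
opening: 0.0643
grasp_force: 0.0
bottom_board 0.98 [ 0.6315 -0.1513  0.043 ]
bottom_board 0.66 [ 0.6358 -0.1526  0.043 ]
rock 0.77 [0.6975 0.1053 0.056 ]
rock 0.82 [0.6973 0.1115 0.056 ]
wide_board 0.92 [0.6953 0.1108 0.04  ]
wide_board 0.92 [0.6875 0.1081 0.04  ]
```

View pics/z.png

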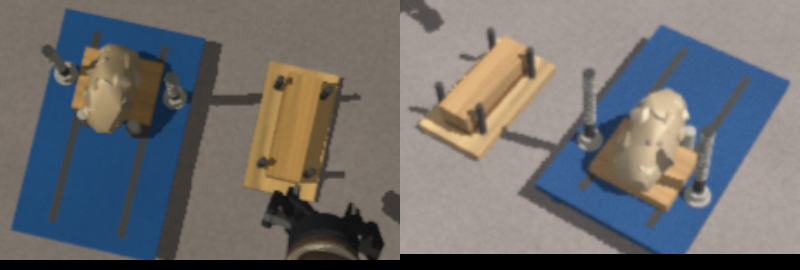

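The board lies squarely between the four uprights (290,130), and the rock stands upright on the wide board (112,90). The gripper is clear, so I'll hand in.

```bash
python3 -m inch '[[0,0,0,0],[0,0,0,0],[0,0,0,0],[0,0,0,0],[0,0,0,0],[0,0,0,0],[0,0,0,0],[0,0,0,0]]' >/dev/null; python3 -c "
from workcell import bot
print(bot.job_done())"
```

```text
the job is handed in; nothing more can be done
None
```

I drew the bottom board, laid it down and re-gripped it near its middle, then set it on the boards in the rack; the rock and wide board look upright and settled on the carriage, and I handed the job in at about 36 s (no verdict was returned).

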